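# Refit the base tray in the water bath

## Task

The drained water bath is to go back into use: put its slotted base tray back so that it lies flat on both ledges inside the tank, then let go. The tray is longer than the tank's mouth, so tilt it in under the wide front lip first, feel it up to the front wall, let the rear edge down past the narrow rear lip and draw the tray back onto the rear ledge. Be gentle - never push or drop the tray against the bath with more than about 30 N - and leave the tip box, the dropper bottle and the tape roll where they stand.

Things in the scene. Friction and masses are not known exactly. Their poses are not given: they have to be found in the camera images.
- water_bath: white water bath casing, 330 (x) x 210 (y) x 131 mm high, does not move during the run. Origin: centre of its underside on the worktop; x points from its front (control panel, robot side) to its rear, z up. A stainless lift-out tank hangs in it by a 4 mm flange whose top is 135 mm above the origin.
- tank_mid (a point): point of the casing, 135 mm above its origin: the tank's middle if it hung centred. The tank is centred in y but stands up to 18 mm forward or back along x; not reported: see or feel it; all tank x values are from its true middle. Vertical inside walls at x -102 (front) and +102, inside width 140. The tank holds still under 30 N. Axes as the bath's.
- front_ledge_mid (a point): middle of the front ledge's top (thin dark silicone facing) if the tank hung centred, 91 mm above the bath's origin. Ledge and, 40 mm above it, the 4 mm thick wide front lip (underside 131 mm, top 135 mm above the origin) both reach from tank x -102 (wall) to -76, over the full width. Tank floor 28 mm above the origin.
- rear_ledge_mid (a point): middle of the rear ledge's top (silicone-faced too) if the tank hung centred, 91 mm above the bath's origin. Ledge from tank x +94 to +102 (wall); narrow rear lip above it from +90 to +102, heights as in front. A nearly level tray clears the rear lip only within 2 mm of the front wall; it is then 6 mm short of this ledge and 14 mm from the rear wall. 5 mm play each side.
- base_tray: loose stainless slotted tray, flat plate 190 (x) x 130 (y) x 6 mm, the same either way round (half a turn changes nothing), 0.3 to 0.6 kg, starts flat on the worktop. Origin: centre of its underside; z up through the lifting bar. In its middle stands a black lifting bar, 14 (x) x 64 (y) x 26 mm, its underside 36 mm and its top 62 mm above the tray's underside, on two 9 mm posts at y = +-22 mm.
- tray_grip (a point): centre of the black lifting bar, 49 mm above the tray's underside; grip the bar across its 14 mm thickness (along the tray's x)
- tip_box: bystander: closed pipette tip box, 96 x 124 x 71 mm, standing right of the bath; origin at the centre of its underside
- reagent_dropper: bystander: small white reagent dropper bottle, 33 mm across, 86 mm high, with a blue cap, standing left behind the bath; origin at the centre of its underside
- tape_roll: bystander: roll of white tape, 74 mm across, 46 mm high, lying flat left behind the bath; origin at the centre of its underside

How it is judged:
By the outcome, as a careful person would: the job done as asked, in the order asked, and still so for the second after the job is handed in, with the robot touching nothing.
It also fails if it takes over 54 s, if anything falls off the work surface, if the arm or the gripper's body presses on something with over 40 N, if the wrist force passes 120 N, or if a joint passes its speed limit or range.

## Robot

A 6-joint arm with a two-finger parallel gripper is mounted at the origin on a cart in front of the work surface, level with it; the furniture and walls round the work are solid. World frame = base frame: x ahead of the robot, y to its left, z up, the work surface at z = 0. Lengths are in m, angles in rad, forces in N, time in s.
With the tool pointing down it reaches from about 0.35 to 0.775 m from the base axis. Payload 5.5 kg.
Tool frame: the origin (TCP) lies midway between the tips of the shut fingers; the grasp point (between the pads) lies grasp_offset behind it (grasp_offset is the distance from the TCP to the grasp point, in m); z points along the fingers, y is the line along which they close (so a half turn about z gives the same grasp; the last joint's range is limited). The gripper opens to 85 mm and grips with 20 to 120 N. Pads are 22 mm wide; open, the fingers measure 114 mm over their backs; the gripper's body (76 mm by 85 mm) begins 54 mm behind the grasp point. The pads swing forward as they close: fully open they stand 13 mm farther back than shut.
Start: joints at [-1.472, 0.313, 0.046, 1.304, 0, 1.431], TCP at [0.136, -0.559, 0.231] pointing down, gripper open.
Joint ranges: [-2.76, 2.76], [-0.86, 1.69], [-1.03, 1.26], [-2.2, 2.34], [-1.47, 1.5], [-3.14, 3.14]. Speed limits (rad/s): [2.57, 2.57, 3.14, 3.14, 3.14, 3.14].

## Interface

Orientations are given as a unit quaternion [w, x, y, z].
In Python, from workcell import * gives the robot as it stands.
- The arm moves only by the tool step_arm, never from a script. Its argument "deltas" is a list of rows, each a list of 7 numbers: the shift along the world's x, y, z in mm, then the turn, a rotation vector about the world's x, y, z in degrees, then the gripper's target within -1 to 1 (fully open at 1, half-way at 0, shut at -1). A call has 1 to 5 rows; each row shifts and turns the commanded pose from where the row before left it; what a row does not reach is not made up. A row lasts 1/10 s, in which the tool goes at most 50 mm and 8.59 degrees, less where a joint would pass 70% of its speed; a pose out of reach is approached as far as the arm can. A call is refused whole if a number of a shift passes 50 or a number of a turn 8.59, either way. A call with a gripper value outside its range is refused whole. The fingers move at their own pace and stop on an object; "newtons" is the grip in N (left out, the last holds). Time passes only in rows, so rows that do not move let the fingers close. It gives the time, the measured TCP pose, the force, the opening and the grip force at its end, in the units of the state.
- get_state(): the state, without advancing time (a new reading comes with each control period).
- read_camera(name): name is "scene" or "top"; returns a dict with "image" (400x640x3 uint8, red, green, blue), "z_map" (400x640 float32, m along the optical axis (not along the pixel's ray), 0 where there is no reading), "K" (3x3 intrinsics, pixels), "world_from_camera" (4x4, takes a point from camera to world coordinates). Camera axes: x right, y down, z forward; pixel columns grow to the right and rows downward; lengths in m; the calibration is good to about 2 mm. A picture is of the moment at which its call begins.
- hand_in(): hands the job in; it is judged then, once.
The state is a dict: "clock": time; "joint_pos": joint angles; "qvel": joint speeds; "tau": joint torques, N m; "tcp_pos": TCP position; "orientation": TCP orientation; "wrist_force": force on the tool from outside, world axes, zero at the start; "ft_torque": the same for the moment, N m; "finger_gap": finger opening in m; "grip_force": force on a finger pad.
Only numpy, scipy, OpenCV 4.12 (cv2) and the standard library are available. Lean on these libraries where they do the work, as an engineer would, in place of code of your own. Each camera call takes 0.05 s, during which the arm holds its last target. There are 200 camera calls.

## Working session

There is one attempt and no reset: what is moved stays moved. The work goes in short steps, Python scripts to look and compute and a tool call to move; the robot and the scene stay as the last step left them, time stands still between calls to the robot, and variables do not carry over. Pictures are saved under pics/ and viewed, at most 10 in all, crops included, and the job is handed in when it is done.

Besides the shell and the picture viewer there is one more tool, called after "Call:" as name(argument=value, ...) on one line, values as JSON. step_arm: Moves the arm, as the interface text tells. Its arguments: {"type":"object","properties":{"deltas":{"type":"array","items":{"type":"array","items":{"type":"number"}}},"newtons":{"type":"number"}},"required":["deltas"]}

```bash
ls; mkdir -p pics
cat > h.py <<'E'
from workcell import *
import numpy as np, cv2
def cam(n):
    c=read_camera(n); z=c["z_map"]; K=c["K"]; T=c["world_from_camera"]
    v,u=np.mgrid[0:400,0:640]
    P=np.stack([(u-K[0,2])/K[0,0]*z,(v-K[1,2])/K[1,1]*z,z],-1)
    W=P@T[:3,:3].T+T[:3,3]; W[z==0]=np.nan
    return c,W
E
python3 - <<'E'
from h import *
s=get_state(); print(s)
for n in("scene","top"):
    c,W=cam(n); np.savez(f"{n}0.npz",W=W,im=c["image"],K=c["K"],T=c["world_from_camera"]); cv2.imwrite(f"pics/{n}0.png",c["image"][:,:,::-1]); print(n,c["world_from_camera"].round(3).tolist(),c["K"].tolist())
try: print(grasp_offset)
except Exception as e: print(e)
E
```

```text
pics
{'clock': 0.0, 'joint_pos': array([-1.47157446e+00,  3.14027038e-01,  4.49697480e-02,  1.30358312e+00,
       -2.45402385e-05,  1.43115404e+00]), 'qvel': array([-7.43281991e-04,  9.26012541e-04, -7.23683446e-05,  6.62870196e-04,
       -1.10098122e-04,  2.83557207e-04]), 'tau': array([-5.52550282e-04, -4.80629611e+01,  2.98532706e+01,  1.94533705e-02,
       -1.68971487e-04, -2.00076738e-05]), 'tcp_pos': array([ 0.13595337, -0.55817224,  0.23038993]), 'orientation': array([-9.22102545e-04,  9.92876040e-01,  1.19148308e-01,  6.36580438e-06]), 'wrist_force': array([-0.18943992,  0.61820001, -0.74614554]), 'ft_torque': array([ 0.03456334, -0.02098136, -0.02225348]), 'grip_force': 0.0, 'finger_gap': 0.08566016191729661}
scene [[-0.476, -0.533, 0.699, -0.25], [-0.879, 0.294, -0.375, 0.438], [-0.005, -0.793, -0.609, 0.803], [0.0, 0.0, 0.0, 1.0]] [[398.45825426981924, 0.0, 319.2452364994446], [0.0, 398.45825426981924, 201.57018703683644], [0.0, 0.0, 1.0]]
top [[-0.017, -0.999, 0.046, 0.508], [-1.0, 0.017, -0.003, 0.011], [0.002, -0.046, -0.999, 1.35], [0.0, 0.0, 0.0, 1.0]] [[426.88465623172794, 0.0, 318.4246080475852], [0.0, 426.88465623172794, 202.62576522877842], [0.0, 0.0, 1.0]]
0.0187
```

View pics/top0.png

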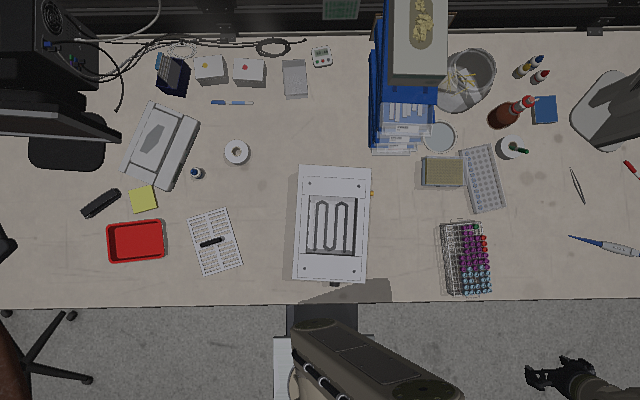

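View pics/scene0.png

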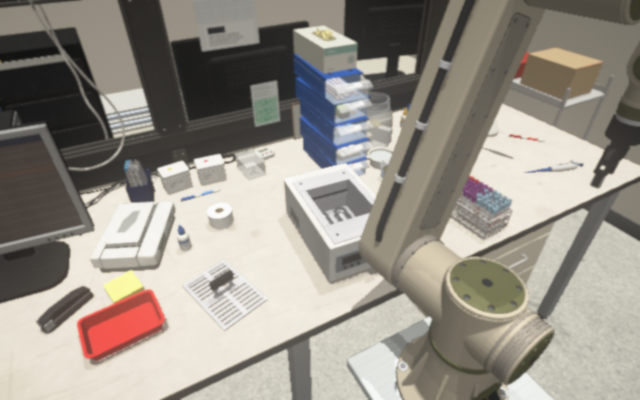

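The top view shows the bath at (333,224), the tray at (214,241) with its black bar at (212,241), the dropper at (195,172), the tape roll at (236,152) and the tip box to the right near (441,170). The scene view shows the same layout, with the mouth open and unobstructed. Next I measure the bath, mouth and tray.

Run:
```python
from h import *
d=np.load("top0.npz"); W=d["W"]; im=d["im"].astype(int)
def rect(m,z,name):
    cs,_=cv2.findContours(m.astype(np.uint8),cv2.RETR_EXTERNAL,cv2.CHAIN_APPROX_NONE)
    c=max(cs,key=cv2.contourArea)[:,0,:]
    K,T=d["K"],d["T"]
    r=np.c_[(c[:,0]-K[0,2])/K[0,0],(c[:,1]-K[1,2])/K[1,1],np.ones(len(c))]@T[:3,:3].T
    p=T[:3,3]+r*((z-T[2,3])/r[:,2])[:,None]
    R=cv2.minAreaRect((p[:,:2]*1000).astype(np.float32)); print(name,R,len(c)); print(cv2.boxPoints(R).round(0).tolist()); return c
v,u=np.mgrid[0:400,0:640]
b=(u>285)&(u<380)&(v>155)&(v<290)
print("zs",np.nanpercentile(W[...,2][b],[5,30,60,80,95]))
top=b&(W[...,2]>0.115)&(W[...,2]<0.15)
rect(top,.131,"bath")
hole=b&(W[...,2]<0.10)&(u>300)&(u<362)&(v>180)&(v<265)
rect(hole,.135,"mouth")
t=(u>180)&(u<250)&(v>200)&(v<282)
bar=t&(W[...,2]>.03)&(im.sum(2)<200); rect(bar,.062,"bar dark"); 
bar=t&(W[...,2]>.045); rect(bar,.062,"bar z"); print(np.nanmedian(W[bar],0))
print('tray bright', im[241,190:235].tolist()[::4])
m=t&(im.min(2)>205); m=cv2.morphologyEx(m.astype(np.uint8),cv2.MORPH_CLOSE,np.ones((9,9))); rect(m,.006,"tray")
s=im[150:300,280:390].astype(np.uint8)[:,:,::-1]; s2=im[190:290,170:260].astype(np.uint8)[:,:,::-1]
A=cv2.resize(s,None,fx=4,fy=4); B=cv2.resize(s2,None,fx=4,fy=4); C=np.zeros((600,800,3),np.uint8); C[:,:440]=A; C[:400,440:800]=B; cv2.imwrite("pics/crop1.png",C)
```

```text
zs [-0.00133526  0.00577549  0.13085536  0.13547518  0.1385849 ]
bath ((505.52880859375, -28.618743896484375), (209.75314331054688, 329.5587158203125), 85.64488220214844) 373
[[333.0, -121.0], [662.0, -146.0], [678.0, 63.0], [349.0, 88.0]]
mouth ((499.51361083984375, -27.211868286132812), (136.49452209472656, 165.6335906982422), 85.67808532714844) 208
[[412.0, -89.0], [577.0, -102.0], [587.0, 35.0], [422.0, 47.0]]
bar dark ((454.9581604003906, 334.0426940917969), (13.047037124633789, 67.09661102294922), 16.12242889404297) 46
[[439.0, 364.0], [458.0, 300.0], [471.0, 304.0], [452.0, 368.0]]
bar z ((454.9580078125, 334.5323486328125), (13.324142456054688, 66.26201629638672), 17.45156478881836) 47
[[439.0, 364.0], [459.0, 301.0], [471.0, 305.0], [451.0, 368.0]]
[0.45485807 0.33399667 0.06197282]
tray bright [[146, 140, 132], [156, 156, 163], [147, 140, 130], [168, 169, 174], [62, 62, 64], [22, 20, 25], [35, 36, 37], [17, 17, 18], [143, 141, 146], [150, 150, 157], [145, 139, 131], [158, 159, 165]]Traceback (most recent call last):
  File "<stdin>", line 21, in <module>
  File "<stdin>", line 5, in rect
ValueError: max() iterable argument is empty
```

Call:
step_arm(deltas=[[43,22,14,0,0,4.2,1],[43,22,14,0,0,4.2,1],[43,22,14,0,0,4.2,1],[43,22,14,0,0,4.2,1],[43,22,14,0,0,4.2,1]], newtons=100)

```text
clock: 0.6
tcp_pos: [0.3511, -0.4481, 0.3011]
orientation: [-0.0, 0.954, 0.299, -0.0]
wrist_force: [-0.8, -0.7, 0.3]
finger_gap: 0.0856
grip_force: 0.0
```

Call:
step_arm(deltas=[[30,40,0,0,0,4.2,1],[30,40,0,0,0,4.2,1],[30,40,0,0,0,4.2,1],[30,40,0,0,0,4.2,1],[30,40,0,0,0,4.2,1]])

```text
clock: 1.1
tcp_pos: [0.5005, -0.2474, 0.3006]
orientation: [-0.0, 0.884, 0.468, -0.0]
wrist_force: [0.6, -1.2, 0.3]
finger_gap: 0.0852
grip_force: 0.0
```

Call:
step_arm(deltas=[[4,49,0,0,0,4.2,1],[4,49,0,0,0,4.2,1],[4,49,0,0,0,4.2,1],[4,49,0,0,0,4.2,1],[4,49,0,0,0,4.2,1]])

```text
clock: 1.6
tcp_pos: [0.5194, -0.0024, 0.3006]
orientation: [-0.0, 0.783, 0.621, -0.0]
wrist_force: [1.6, 0.6, -0.5]
finger_gap: 0.0857
grip_force: 0.0
```

Call:
step_arm(deltas=[[-10,48,0,0,0,4.2,1],[-10,48,0,0,0,4.2,1],[-10,48,0,0,0,4.2,1],[-10,48,0,0,0,4.2,1],[0,0,0,0,0,4.2,1]])

```text
clock: 2.1
tcp_pos: [0.4777, 0.1928, 0.3006]
orientation: [-0.001, 0.654, 0.756, 0.0]
wrist_force: [0.8, -0.4, 0.3]
finger_gap: 0.085
grip_force: 0.0
```

Call:
step_arm(deltas=[[-8,47,0,0,0,4.2,1],[-8,47,0,0,0,4.2,1],[-7,47,0,0,0,0,1],[0,0,-50,0,0,0,1],[0,0,-50,0,0,0,1]])

```text
clock: 2.6
tcp_pos: [0.4575, 0.3312, 0.2009]
orientation: [0.001, 0.6, 0.8, 0.002]
wrist_force: [1.3, -0.2, -0.6]
finger_gap: 0.0854
grip_force: 0.0
```

Run:
```python
from h import *
s=get_state();print(s["tcp_pos"],s["orientation"],s["joint_pos"].round(2))
c,W=cam("scene"); im=c["image"]
cv2.imwrite("pics/s1.png",cv2.resize(im[180:360,130:330,::-1],None,fx=3,fy=3))
```

```text
[0.45748979 0.33123459 0.20092672] [0.00105746 0.59985128 0.8001079  0.00216254] [ 0.48  0.3  -0.05  1.22 -0.    1.77]
```

View pics/s1.png

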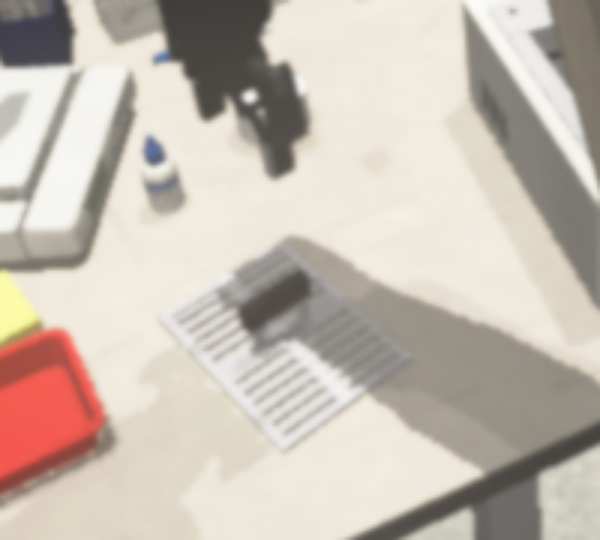

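The open gripper hangs above the tray (fingers at crop (245,120)), lined up with the bar at (275,300). I descend and grip.

Call:
step_arm(deltas=[[-2.5,3,-50,0,0,0.4,1],[0,0,-50,0,0,0,1],[0,0,-40,0,0,0,1],[0,0,-20,0,0,0,1],[0,0,-10,0,0,0,1]])

```text
clock: 3.15
tcp_pos: [0.453, 0.3307, 0.0291]
orientation: [-0.001, 0.599, 0.801, -0.002]
wrist_force: [-0.1, 0.0, 1.1]
finger_gap: 0.0855
grip_force: 0.0
```

Call:
step_arm(deltas=[[0,0,0,0,0,0,0],[0,0,0,0,0,0,-0.5],[0,0,0,0,0,0,-1],[0,0,0,0,0,0,-1],[0,0,0,0,0,0,-1]], newtons=60)

```text
clock: 3.65
tcp_pos: [0.4549, 0.332, 0.0324]
orientation: [0.0, 0.598, 0.801, 0.001]
wrist_force: [-5.5, -4.5, 9.1]
finger_gap: 0.013
grip_force: 59.5
```

Call:
step_arm(deltas=[[0,0,0,0,0,0,-1],[0,0,0,0,0,0,-1],[0,0,0,0,0,0,-1],[0,0,0,0,0,0,-1]], newtons=110)

```text
clock: 4.05
tcp_pos: [0.455, 0.332, 0.0325]
orientation: [0.0, 0.598, 0.801, 0.001]
wrist_force: [-0.8, -1.3, 6.4]
finger_gap: 0.0124
grip_force: 107.7
```

Call:
step_arm(deltas=[[0,0,20,0,0,0,-1],[0,0,45,0,0,0,-1],[0,0,50,0,0,0,-1],[0,0,50,0,0,0,-1],[0,0,50,0,0,0,-1]])

```text
clock: 4.55
tcp_pos: [0.4535, 0.3312, 0.2476]
orientation: [-0.0, 0.598, 0.801, -0.001]
wrist_force: [1.7, 1.3, -3.7]
finger_gap: 0.0125
grip_force: 108.0
```

Call:
step_arm(deltas=[[6,-40,30,0,0,-2.6,-1],[6,-40,0,0,0,-2.6,-1],[6,-40,0,0,0,-2.6,-1],[6,-40,0,0,0,-2.6,-1],[6,-40,0,0,0,-2.6,-1]])

```text
clock: 5.05
tcp_pos: [0.4837, 0.1304, 0.2755]
orientation: [-0.0, 0.686, 0.728, -0.0]
wrist_force: [0.3, 0.2, -2.9]
finger_gap: 0.0122
grip_force: 108.0
```

Call:
step_arm(deltas=[[6,-40,0,0,0,-2.6,-1],[6,-40,0,0,0,-2.6,-1],[6,-40,0,0,0,-2.6,-1],[1,-40,0,0,0,0,-1],[0,0,0,0,0,0,-1]])

```text
clock: 5.55
tcp_pos: [0.5031, -0.0324, 0.2752]
orientation: [0.0, 0.735, 0.678, -0.001]
wrist_force: [0.1, 0.1, -3.7]
finger_gap: 0.0124
grip_force: 107.9
```

Run:
```python
from h import *
s=get_state();print(s["tcp_pos"],s["orientation"],s["joint_pos"].round(2),s["wrist_force"],s["ft_torque"])
c,W=cam("scene"); im=c["image"]; A=cv2.resize(im[100:300,220:460,::-1],None,fx=2,fy=2)
c,W=cam("top"); im=c["image"]; B=cv2.resize(im[150:300,280:400,::-1],None,fx=2.6,fy=2.6)
C=np.zeros((400,800,3),np.uint8);C[:,:480]=A;C[:390,480:480+312]=B
cv2.imwrite("pics/s2.png",C)
```

```text
[ 0.50311323 -0.03239485  0.27517175] [ 2.90668297e-04  7.35291566e-01  6.77750212e-01 -9.37119788e-04] [-0.22  0.17 -0.04  1.37 -0.    1.43] [ 0.08868372  0.10511634 -3.67336956] [ 0.02683396 -0.03300169 -0.04882476]
```

View pics/s2.png

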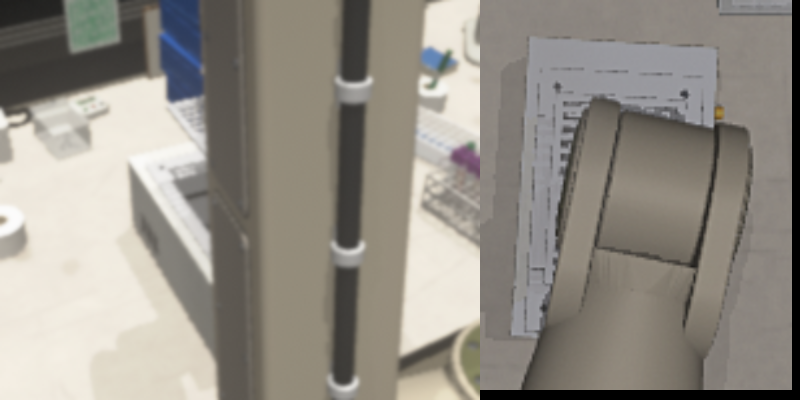

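The arm hides the tray in both views (the scene crop shows only the link, and the top crop shows the bath with the wrist over the mouth at about (640,180)). From here I work by pose and feel. First I tilt the front down about the bath's y.

Call:
step_arm(deltas=[[1.2,2,0,0,0,0.3,-1],[0,0,0,-0.4,-5,0,-1],[0,0,0,-0.4,-5,0,-1],[0,0,0,-0.4,-5,0,-1],[0,0,0,-0.4,-5,0,-1]])

```text
clock: 6.15
tcp_pos: [0.504, -0.0241, 0.2758]
orientation: [0.129, 0.719, 0.672, 0.119]
wrist_force: [0.9, 0.6, -3.3]
finger_gap: 0.0122
grip_force: 108.5
```

Call:
step_arm(deltas=[[0,0,-20,0,0,0,-1],[0,0,-20,0,0,0,-1],[0,0,-12,0,0,0,-1],[0,0,0,0,0,0,-1]])

```text
clock: 6.55
tcp_pos: [0.5021, -0.0238, 0.2213]
orientation: [0.126, 0.72, 0.673, 0.116]
wrist_force: [-1.4, 0.2, -3.5]
finger_gap: 0.0122
grip_force: 108.3
```

```bash
cat >> h.py <<'E'
from scipy.spatial.transform import Rotation as R
M=np.array([492.5,-27.6]); YAW=-4.35
def tank():
    s=get_state(); q=s["orientation"]; r=R.from_quat(q[[1,2,3,0]])
    B=R.from_euler('z',YAW,degrees=True)
    p=s["tcp_pos"]*1000; p=B.inv().apply([p[0]-M[0],p[1]-M[1],p[2]])
    m=(B.inv()*r).as_matrix(); tx=m[:,1]; n=-m[:,2]
    c=p-32.5*n; f=c-95*tx; b=c+95*tx
    print("t",s["clock"],"tcp",p.round(1),"pitch",np.degrees(np.arcsin(tx[2])).round(2),"yaw",np.degrees(np.arctan2(tx[1],tx[0])).round(2),"roll",np.degrees(np.arcsin(n[1])).round(2))
    print("front",f.round(1),"rear",b.round(1),"F",B.inv().apply(s["wrist_force"]).round(1),"T",B.inv().apply(s["ft_torque"]).round(2),s["joint_pos"].round(2),s["grip_force"],s["finger_gap"])
E
python3 -c "
from h import *
tank()
c,W=cam('scene'); im=c['image']; A=cv2.resize(im[130:290,270:430,::-1],None,fx=3,fy=3); cv2.imwrite('pics/s3.png',A)"
```

```text
t 6.55 tcp [  9.3   4.5 221.3] pitch 19.77 yaw 0.52 roll -0.04
front [-69.1   3.7 158.6] rear [109.6   5.3 222.9] F [-1.4  0.1 -3.5] T [0.04 0.65 0.05] [-0.24 -0.1  -0.51  0.82  0.06  1.41] 108.29076290130615 0.012196016421168207
```

Call:
step_arm(deltas=[[2.5,-6.4,0,0,0,-0.5,-1],[0,0,0,0,0,0,-1],[0,0,0,0,0,0,-1],[0,0,0,0,0,0,-1]])

```text
clock: 7.0
tcp_pos: [0.5072, -0.0326, 0.2243]
orientation: [0.129, 0.723, 0.668, 0.117]
wrist_force: [0.4, -0.2, -3.6]
finger_gap: 0.0124
grip_force: 108.4
```

```bash
python3 -c "
from h import *
tank()
c,W=cam('scene')
tank()"
```

```text
t 7.0 tcp [ 15.   -3.9 224.3] pitch 20.1 yaw -0.14 roll 0.26
front [-63.   -3.8 161.1] rear [115.4  -4.3 226.4] F [ 0.4 -0.2 -3.6] T [-0.    0.6   0.02] [-0.26 -0.09 -0.5   0.82  0.06  1.4 ] 108.4083616733551 0.012413108292749029
t 7.05 tcp [ 14.9  -3.9 224.2] pitch 20.09 yaw -0.14 roll 0.25
front [-63.1  -3.8 161. ] rear [115.3  -4.3 226.3] F [-0.   0.  -3.4] T [-0.06  0.57 -0.01] [-0.26 -0.09 -0.5   0.82  0.06  1.4 ] 108.40854048728943 0.012654640642690477
```

View pics/s3.png

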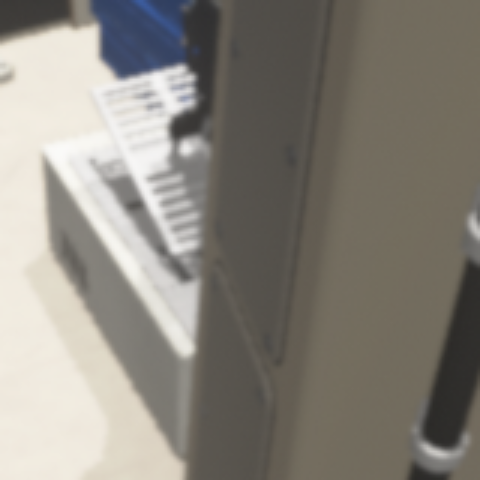

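The tilted tray hangs nose-down over the mouth (rear corner at crop (95,90), left side clear of the tank rim at about (150,230)). Next I lower the nose below the lip level.

Call:
step_arm(deltas=[[-2,2,-12,0,0,0.1,-1],[0,0,-12,0,0,0,-1],[0,0,-12,0,0,0,-1],[0,0,-10,0,0,0,-1],[0,0,0,0,0,0,-1]])

```text
clock: 7.55
tcp_pos: [0.5037, -0.0302, 0.1762]
orientation: [0.128, 0.723, 0.669, 0.116]
wrist_force: [0.7, 0.1, -3.4]
finger_gap: 0.0124
grip_force: 108.3
```

```bash
python3 -c "
from h import *
tank()
c,W=cam('scene'); im=c['image']; A=cv2.resize(im[130:290,270:430,::-1],None,fx=3,fy=3); cv2.imwrite('pics/s4.png',A)"
```

```text
t 7.55 tcp [ 11.4  -1.8 176.2] pitch 19.89 yaw -0.05 roll 0.19
front [-66.9  -1.8 113.3] rear [111.8  -2.  177.9] F [ 0.7  0.2 -3.4] T [-0.02  0.61 -0.  ] [-0.25 -0.07 -0.6   0.7   0.06  1.4 ] 108.33355665206909 0.012424784402810673
```

View pics/s4.png

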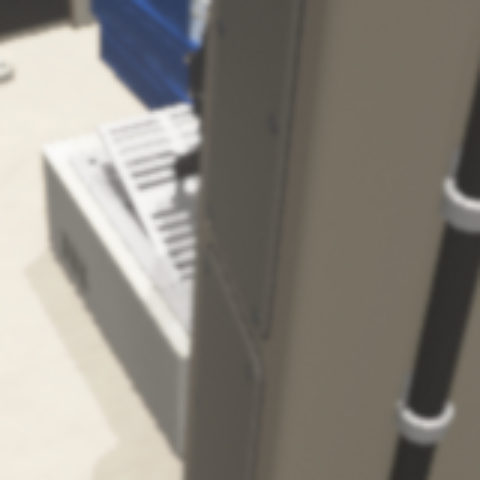

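The nose is inside the mouth, with the rear edge well above the rear lip (crop (100,130)). I slide it forward and down under the front lip.

Call:
step_arm(deltas=[[-8,0.6,-4,0,0,0,-1],[-8,0.6,-4,0,0,0,-1],[-6,0.5,-4,0,0,0,-1],[-3,0.2,0,0,0,0,-1],[0,0,0,0,0,0,-1]])

```text
clock: 8.1
tcp_pos: [0.4793, -0.0285, 0.1659]
orientation: [0.129, 0.723, 0.669, 0.117]
wrist_force: [0.0, 0.3, -3.3]
finger_gap: 0.0123
grip_force: 108.4
```

```bash
python3 -c "
from h import *
tank()"
```

```text
t 8.1 tcp [-13.1  -1.9 165.9] pitch 20.07 yaw -0.04 roll 0.22
front [-91.2  -1.9 102.7] rear [ 87.3  -2.1 167.9] F [ 0.   0.3 -3.3] T [-0.01  0.57  0.01] [-0.27 -0.11 -0.66  0.67  0.06  1.39] 108.44611644744873 0.012317412287728813
```

Call:
step_arm(deltas=[[-1.5,0.1,0,0,0,0,-1],[-1.5,0.1,0,0,0,0,-1],[-1.5,0.1,0,0,0,0,-1],[-1,0.1,0,0,0,0,-1],[0,0,0,0,0,0,-1]])

```text
clock: 8.6
tcp_pos: [0.4743, -0.0282, 0.1658]
orientation: [0.129, 0.723, 0.669, 0.117]
wrist_force: [0.4, 0.1, -2.7]
finger_gap: 0.0123
grip_force: 108.4
```

Call:
step_arm(deltas=[[-1,0.1,0,0,0,0,-1],[0,0,0,0,0,0,-1]])

```text
clock: 8.8
tcp_pos: [0.4733, -0.028, 0.1658]
orientation: [0.129, 0.723, 0.669, 0.117]
wrist_force: [-0.6, -0.1, -3.9]
finger_gap: 0.0123
grip_force: 108.4
```

Front estimate is about -97.2. I continue by feel.

Call:
step_arm(deltas=[[-1,0.1,0,0,0,0,-1],[0,0,0,0,0,0,-1]])

```text
clock: 9.0
tcp_pos: [0.4723, -0.0279, 0.1658]
orientation: [0.129, 0.723, 0.669, 0.117]
wrist_force: [-0.5, -0.1, -3.5]
finger_gap: 0.0125
grip_force: 108.4
```

Call:
step_arm(deltas=[[-1,0.1,0,0,0,0,-1],[0,0,0,0,0,0,-1]])

```text
clock: 9.2
tcp_pos: [0.4713, -0.0278, 0.1658]
orientation: [0.129, 0.723, 0.669, 0.117]
wrist_force: [0.6, 0.6, -3.5]
finger_gap: 0.0123
grip_force: 108.4
```

Call:
step_arm(deltas=[[-0.7,0,0,0,0,0,-1],[0,0,0,0,0,0,-1]])

```text
clock: 9.4
tcp_pos: [0.4706, -0.0279, 0.1658]
orientation: [0.129, 0.723, 0.669, 0.117]
wrist_force: [-0.2, -0.1, -2.8]
finger_gap: 0.0123
grip_force: 108.4
```

Call:
step_arm(deltas=[[-0.7,0,0,0,0,0,-1],[0,0,0,0,0,0,-1]])

```text
clock: 9.6
tcp_pos: [0.4699, -0.0279, 0.1658]
orientation: [0.129, 0.723, 0.669, 0.117]
wrist_force: [0.3, -0.2, -3.8]
finger_gap: 0.0122
grip_force: 108.4
```

Call:
step_arm(deltas=[[-0.6,0,0,0,0,0,-1],[0,0,0,0,0,0,-1]])

```text
clock: 9.8
tcp_pos: [0.4693, -0.0279, 0.1658]
orientation: [0.129, 0.723, 0.669, 0.117]
wrist_force: [-0.3, 0.0, -3.5]
finger_gap: 0.0123
grip_force: 108.4
```

Call:
step_arm(deltas=[[-0.6,0,0,0,0,0,-1],[0,0,0,0,0,0,-1]])

```text
clock: 10.0
tcp_pos: [0.4688, -0.0279, 0.1658]
orientation: [0.129, 0.723, 0.669, 0.117]
wrist_force: [0.5, -0.7, -3.0]
finger_gap: 0.0124
grip_force: 108.4
```

Call:
step_arm(deltas=[[-0.7,0,0,0,0,0,-1],[0,0,0,0,0,0,-1]])

```text
clock: 10.2
tcp_pos: [0.4683, -0.028, 0.166]
orientation: [0.129, 0.723, 0.669, 0.117]
wrist_force: [0.4, -0.3, -2.6]
finger_gap: 0.0124
grip_force: 108.5
```

Call:
step_arm(deltas=[[-0.6,0,0,0,0,0,-1],[0,0,0,0,0,0,-1]])

```text
clock: 10.4
tcp_pos: [0.4681, -0.028, 0.1662]
orientation: [0.129, 0.723, 0.669, 0.118]
wrist_force: [2.4, -0.7, -3.9]
finger_gap: 0.0122
grip_force: 108.3
```

Call:
step_arm(deltas=[[-0.6,0,0,0,0,0,-1],[0,0,0,0,0,0,-1]])

```text
clock: 10.6
tcp_pos: [0.4679, -0.028, 0.1665]
orientation: [0.13, 0.722, 0.669, 0.118]
wrist_force: [4.2, 0.1, -4.8]
finger_gap: 0.0123
grip_force: 108.3
```

```bash
python3 -c "
from h import *
tank()"
```

```text
t 10.6 tcp [-24.5  -2.3 166.5] pitch 20.19 yaw -0.02 roll 0.21
front [-102.5   -2.3  103.2] rear [ 75.8  -2.4 168.8] F [ 4.2  0.4 -4.8] T [ 0.12 -0.5   0.05] [-0.27 -0.13 -0.68  0.67  0.06  1.39] 108.25176358222961 0.012267641563227226
```

Wall contact felt, with about 4 N. The tank middle is therefore about 2.6 mm further forward than seen. I lower the front towards the ledge while keeping the light preload.

Call:
step_arm(deltas=[[0,0,-3,0,0,0,-1],[0,0,-3,0,0,0,-1],[0,0,-2,0,0,0,-1],[0,0,0,0,0,0,-1]])

```text
clock: 11.0
tcp_pos: [0.4679, -0.0282, 0.1583]
orientation: [0.13, 0.722, 0.669, 0.118]
wrist_force: [5.6, -0.5, -2.1]
finger_gap: 0.0123
grip_force: 108.4
```

```bash
sed -i 's/^M=.*/M=np.array([489.9,-27.4]); YAW=-4.35/' h.py; sed -i 's/ YAW=-4.35; YAW=-4.35/ YAW=-4.35/' h.py; python3 -c "
from h import *
tank()"
```

```text
t 11.0 tcp [-21.9  -2.4 158.3] pitch 20.18 yaw -0.03 roll 0.23
front [-99.9  -2.5  95. ] rear [ 78.5  -2.6 160.6] F [ 5.6 -0.  -2.1] T [ 0.02 -0.85  0.03] [-0.27 -0.13 -0.7   0.65  0.06  1.39] 108.41904401779175 0.012321992039792931
```

Call:
step_arm(deltas=[[2.4,-0.2,-3.6,0.2,2.5,0,-1],[2.4,-0.2,-3.7,0.2,2.5,0,-1],[2,-0.15,-3.7,0.2,2.5,0,-1],[0,0,0,0,0,0,-1]])

```text
clock: 11.4
tcp_pos: [0.475, -0.0288, 0.1467]
orientation: [0.081, 0.729, 0.675, 0.073]
wrist_force: [5.1, -1.3, -1.2]
finger_gap: 0.0122
grip_force: 109.1
```

```bash
python3 -c "
from h import *
tank()"
```

```text
t 11.4 tcp [-14.7  -2.5 146.7] pitch 12.52 yaw -0.04 roll 0.2
front [-100.4   -2.6   94.4] rear [ 85.1  -2.7 135.5] F [ 5.2 -0.9 -1.2] T [-0.14 -0.75 -0.01] [-0.25 -0.   -0.57  0.78  0.03  1.4 ] 109.13026571273804 0.012172602989932436
```

Call:
step_arm(deltas=[[1.9,-0.15,-3.8,0.2,2.5,0,-1],[1.7,-0.15,-3.9,0.2,2.5,0,-1],[1.6,-0.1,-3.9,0.2,2.5,0,-1],[0,0,0,0,0,0,-1]])

```text
clock: 11.8
tcp_pos: [0.4804, -0.0292, 0.135]
orientation: [0.033, 0.733, 0.679, 0.029]
wrist_force: [6.3, -0.9, -1.3]
finger_gap: 0.0122
grip_force: 109.2
```

```bash
python3 -c "
from h import *
tank()"
```

```text
t 11.8 tcp [ -9.4  -2.6 135. ] pitch 5.05 yaw -0.04 roll 0.17
front [-101.1   -2.6   94.3] rear [ 88.1  -2.7 111. ] F [ 6.3 -0.4 -1.3] T [-0.11 -1.    0.01] [-0.23  0.12 -0.45  0.91  0.01  1.41] 109.1705596446991 0.01215171891313895
```

The rear edge is past the rear lip (about 111 mm, below its 131 mm underside). I level the tray out.

Call:
step_arm(deltas=[[1.4,-0.1,-4,0.2,2.5,0,-1],[1.3,-0.1,-4.1,0.2,2.5,0,-1],[0,0,0,0,0,0,-1]])

```text
clock: 12.1
tcp_pos: [0.483, -0.0294, 0.1267]
orientation: [0.001, 0.734, 0.679, -0.001]
wrist_force: [5.6, -0.5, -1.5]
finger_gap: 0.0124
grip_force: 109.3
```

```bash
python3 -c "
from h import *
tank()"
```

```text
t 12.1 tcp [ -6.7  -2.5 126.7] pitch 0.04 yaw -0.05 roll 0.15
front [-101.7   -2.5   94.2] rear [88.3 -2.7 94.3] F [ 5.6 -0.1 -1.5] T [-0.11 -1.18  0.01] [-0.23  0.2  -0.37  1.   -0.    1.42] 109.29649114608765 0.012356319678632923
```

Call:
step_arm(deltas=[[3,-0.2,0,0,0,0,-1],[3,-0.2,0,0,0,0,-1],[3,-0.2,0,0,0,0,-1],[2.5,-0.2,0,0,0,0,-1],[0,0,0,0,0,0,-1]])

```text
clock: 12.6
tcp_pos: [0.4932, -0.0298, 0.1271]
orientation: [0.001, 0.734, 0.679, -0.001]
wrist_force: [0.6, 0.2, -3.3]
finger_gap: 0.0124
grip_force: 109.0
```

```bash
python3 -c "
from h import *
tank()"
```

```text
t 12.6 tcp [  3.4  -2.2 127.1] pitch 0.0 yaw -0.04 roll 0.14
front [-91.6  -2.2  94.6] rear [98.4 -2.3 94.6] F [ 0.6  0.2 -3.3] T [0.03 0.04 0.03] [-0.22  0.22 -0.35  1.01 -0.    1.43] 109.00877237319946 0.012363153450636653
```

Call:
step_arm(deltas=[[0,0,-1,0,0,0,-1],[0,0,-1,0,0,0,-1],[0,0,-1,0,0,0,-1],[0,0,0,0,0,0,-1]])

```text
clock: 13.0
tcp_pos: [0.4929, -0.0298, 0.124]
orientation: [0.001, 0.734, 0.679, -0.001]
wrist_force: [0.1, -0.1, -4.1]
finger_gap: 0.012
grip_force: 109.0
```

Call:
step_arm(deltas=[[0,0,-0.6,0,0,0,-1],[0,0,0,0,0,0,-1]])

```text
clock: 13.2
tcp_pos: [0.4931, -0.0298, 0.1236]
orientation: [0.001, 0.734, 0.68, -0.001]
wrist_force: [-0.6, -0.3, -3.7]
finger_gap: 0.0121
grip_force: 109.3
```

Call:
step_arm(deltas=[[0,0,-0.6,0,0,0,-1],[0,0,0,0,0,0,-1]])

```text
clock: 13.4
tcp_pos: [0.4931, -0.03, 0.1234]
orientation: [0.001, 0.734, 0.679, -0.001]
wrist_force: [-1.9, -1.2, 1.9]
finger_gap: 0.0123
grip_force: 109.8
```

```bash
python3 -c "
from h import *
tank()"
```

```text
t 13.4 tcp [  3.4  -2.3 123.4] pitch 0.02 yaw -0.05 roll 0.15
front [-91.6  -2.3  90.9] rear [98.4 -2.5 91. ] F [-1.8 -1.3  1.9] T [ 0.05  0.42 -0.  ] [-0.22  0.22 -0.35  1.   -0.    1.43] 109.77659940719604 0.01228119649027502
```

Front ledge touched (moment says mostly front). I check that the rear is supported with a small rear-down tilt.

Call:
step_arm(deltas=[[0,0,0,0,0.4,0,-1],[0,0,0,0,0,0,-1]])

```text
clock: 13.6
tcp_pos: [0.4934, -0.0299, 0.1235]
orientation: [-0.001, 0.734, 0.679, -0.003]
wrist_force: [-4.0, -0.6, 4.1]
finger_gap: 0.0126
grip_force: 110.2
```

```bash
python3 -c "
from h import *
tank()"
```

```text
t 13.6 tcp [  3.7  -2.2 123.5] pitch -0.37 yaw -0.05 roll 0.17
front [-91.5  -2.3  91.6] rear [98.5 -2.4 90.4] F [-3.9 -0.9  4.1] T [ 0.03  0.25 -0.02] [-0.22  0.23 -0.35  1.01 -0.    1.43] 110.20431518554688 0.01255395596635214
```

Call:
step_arm(deltas=[[0,0,0,0,0.4,0,-1],[0,0,-0.4,0,0,0,-1],[0,0,0,0,0,0,-1]])

```text
clock: 13.9
tcp_pos: [0.4934, -0.0299, 0.1236]
orientation: [-0.003, 0.734, 0.679, -0.006]
wrist_force: [-5.9, -1.0, 9.4]
finger_gap: 0.0121
grip_force: 111.0
```

```bash
python3 -c "
from h import *
tank()"
```

```text
t 13.9 tcp [  3.7  -2.3 123.6] pitch -0.74 yaw -0.05 roll 0.21
front [-91.7  -2.3  92.3] rear [98.3 -2.5 89.9] F [-5.8 -1.5  9.4] T [ 0.09  0.27 -0.02] [-0.22  0.23 -0.34  1.01 -0.01  1.43] 110.96039414405823 0.012095669840735816
```

Support is now balanced at both ends. I relax the push, release gently and look.

Call:
step_arm(deltas=[[0,0,0.7,0,-0.7,0,-1],[0.5,0,0.7,0,0,0,-1],[0,0,0,0,0,0,-1]], newtons=60)

```text
clock: 14.2
tcp_pos: [0.4936, -0.0298, 0.1236]
orientation: [0.0, 0.734, 0.679, -0.002]
wrist_force: [-0.6, -0.7, -1.9]
finger_gap: 0.0125
grip_force: 109.3
```

Call:
step_arm(deltas=[[0,0,0,0,0,0,-1],[0,0,0,0,0,0,-0.6],[0,0,0,0,0,0,-0.4],[0,0,0,0,0,0,-0.2],[0,0,0,0,0,0,-0.1]], newtons=20)

```text
clock: 14.7
tcp_pos: [0.4938, -0.0299, 0.1241]
orientation: [0.0, 0.734, 0.68, -0.001]
wrist_force: [-0.5, 0.1, 0.1]
finger_gap: 0.0381
grip_force: 0.0
```

```bash
python3 -c "
from h import *
tank()"
```

```text
t 14.7 tcp [  4.1  -2.2 124.1] pitch -0.08 yaw -0.04 roll 0.15
front [-91.   -2.2  91.7] rear [99.  -2.3 91.4] F [-0.5  0.1  0.1] T [-0.07 -0.04 -0.03] [-0.22  0.22 -0.35  1.   -0.    1.43] 0.0 0.03810118521370683
```

Released with no force left. I lift straight up, then swing the arm aside to see.

Call:
step_arm(deltas=[[0,0,5,0,0,0,-0.1],[0,0,15,0,0,0,-0.1],[0,0,30,0,0,0,-0.1],[0,0,50,0,0,0,-0.1],[0,0,50,0,0,0,-0.1]])

```text
clock: 15.2
tcp_pos: [0.4929, -0.0296, 0.2754]
orientation: [-0.0, 0.734, 0.679, -0.002]
wrist_force: [2.3, 0.1, 0.0]
finger_gap: 0.0385
grip_force: 0.0
```

Call:
step_arm(deltas=[[-10,-40,20,0,0,-4,-0.1],[-10,-45,0,0,0,-4,-0.1],[-10,-45,0,0,0,-4,-0.1],[-10,-45,0,0,0,-4,-0.1],[-10,-45,0,0,0,-4,-0.1]])

```text
clock: 15.7
tcp_pos: [0.443, -0.2515, 0.2947]
orientation: [0.001, 0.841, 0.541, -0.001]
wrist_force: [0.2, 0.6, 0.3]
finger_gap: 0.0381
grip_force: 0.0
```

Call:
step_arm(deltas=[[-20,-45,0,0,0,-4,-0.1],[-20,-45,0,0,0,-4,-0.1],[-20,-45,0,0,0,-4,-0.1],[0,0,0,0,0,0,-0.1]])

```text
clock: 16.1
tcp_pos: [0.3812, -0.39, 0.2935]
orientation: [0.0, 0.894, 0.447, -0.002]
wrist_force: [0.2, 0.1, 0.0]
finger_gap: 0.0384
grip_force: 0.0
```

Run:
```python
from h import *
c,W=cam("scene"); im=c["image"]; A=cv2.resize(im[140:300,270:430,::-1],None,fx=2.5,fy=2.5)
c,W=cam("top"); im=c["image"]; B=cv2.resize(im[150:300,280:400,::-1],None,fx=2.6,fy=2.6)
C=np.zeros((400,720,3),np.uint8);C[:,:400]=A;C[:390,400:712]=B
cv2.imwrite("pics/s5.png",C)
Bm=R.from_euler('z',YAW,degrees=True)
P=Bm.inv().apply(W.reshape(-1,3)*1000-[M[0],M[1],0]).reshape(400,640,3)
X,Y,Z=P[...,0],P[...,1],P[...,2]
i=(abs(X)<110)&(abs(Y)<66)&(Z>88)&(Z<110)
A=np.c_[X[i],Y[i],np.ones(i.sum())]; print("plane",np.linalg.lstsq(A,Z[i],rcond=None)[0],i.sum(), X[i].min(),X[i].max())
for lo in range(-80,90,20):
    j=i&(X>lo)&(X<lo+20); print(lo,np.median(Z[j]).round(1),j.sum())
b=(abs(X)<40)&(abs(Y)<60)&(Z>142)&(Z<165); print("bar",X[b].mean(),Y[b].mean(),np.median(Z[b]))
```

```text
plane [4.94269411e-04 1.87895490e-03 9.83191790e+01] 1552 -76.06465909277112 94.89651010240911
-80 98.4 164
-60 98.1 190
-40 98.2 161
-20 98.1 191
0 98.3 191
20 98.6 143
40 98.4 205
60 98.0 151
80 98.4 156
bar 5.938278261959858 3.9116959778701372 153.59979215607112
```

View pics/s5.png

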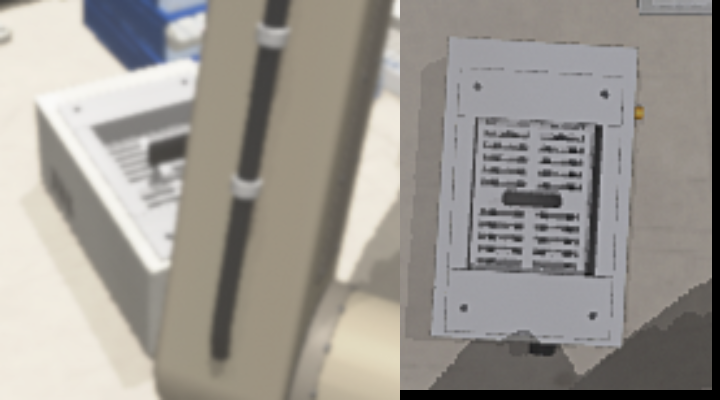

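The tray lies flat (slope under 0.002, top near 97–98 mm over its whole length) and the bar is at tank x of about +5, so the rear edge is on the ledge. In the top crop the tray fills the mouth evenly with the bar at (530,198), and the gripper is clear.

```bash
python3 -c "
from workcell import *
print(hand_in())"
```

```text
the job is handed in; nothing more can be done
None
```

The job is handed in: the tray lies flat on both ledges and is released, no force reading on it passed about 10 N, and the arm stayed clear of the tip box, dropper bottle and tape roll, though I did not re-check their positions afterwards.

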